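# Pin the trial-fit jig and unhitch the coupler

## Task

Stand the yellow anchor pin fully home in the bore of the jig's blue block and let go of it, so the jig is locked. Then pull the red spring latch sideways, away from the green tongue, and while it is pulled lift the tongue off its ball until you can see a good 20 mm of daylight between the coupler's lower rim and the top of the ball. Finish while still holding the tongue raised and still, and leave the tin, the bronze casting and the hammer where they are.

Things in the scene. Friction and masses are not known exactly. Their poses are not given: they have to be found in the camera images.
- jig: Fixed trial-fit jig on a dark steel plate 340 x 120 x 12 mm; origin at the plate's underside centre, on the bench. x runs along the green tongue from hinge to ball end, y towards the red latch handle (the way the latch is pulled), z up. In this frame, mm: hinge axis x -130, z 90 (clevis cheeks up to z 112, y +-33); ball centre 90, 0, 75; bore centre x -20, y -85. Tongue top z 103.
- pin: Yellow steel anchor pin, loose, standing upright on the bench: plain round bar 18 mm in diameter with a 3 mm chamfered foot, 110 mm tall, about 0.2 kg. Origin at the centre of its underside, z up along the pin.
- bore_mouth (a point): Centre of the mouth of the round bore in the blue block (60 x 60 mm, 50 mm tall, at the side of the jig away from the latch handle). Bore 21 mm in diameter, 35 mm deep, vertical, flat bottom. Fully home the pin's underside is 35 mm below this point.
- latch_handle (a point): Point on the red upright latch handle (moves with latch and tongue): block 34 mm wide (jig x), 14 mm thick (jig y), 62 mm tall, its top 23 mm above this point. Latched, tongue down: this point is 130 mm above the bench, 70.5 mm to the jig's +y side of the ball centre. Coupler housing beside it: top 108 mm above the bench, near side 37 mm from the ball centre. Pinch it from above across the 14 mm.
- latch (a joint): Latch position in m: 0 latched (bolt under the ball), grows as the handle is pulled along the jig's +y; 8 mm or more frees the ball (pull about 15 mm or more to be sure), stop at 24 mm. A spring pulls it back: 5 N at 0, 10 N at 20 mm. With the bolt in, the tongue can rise only about 2 mm at the coupler.
- tongue (a joint): Tongue angle about the hinge in rad: 0 resting on the ball, grows as the coupler end rises, stop at 0.7. The latch handle goes up with it on an arc about the hinge axis, 220 mm away. The tongue falls back when let go; lifting at the handle takes about 5 N. 0.27 rad gives about 20 mm of daylight.
- hinge_axis (a point): Point on the tongue's hinge axis, midway between the clevis cheeks, 90 mm above the bench; the axis runs along the jig's y.
- coupler_rim (a point): Centre of the lower opening (rim) of the green coupler housing (82 x 74 mm, 46 mm tall) at the end of the tongue; 62 mm above the bench when the tongue is down. It moves with the tongue.
- ball_top (a point): Top of the fixed steel hitch ball (50 mm diameter), 100 mm above the bench, hidden in the coupler at the start.
- wax_tin: Bystander: orange-labelled tin, 60 mm diameter, 90 mm tall, upright. Origin at its underside centre. Leave it alone.
- casting: Bystander: small bronze figure casting with raised arm on a dark round wooden foot 64 mm across, about 165 mm tall, upright. Origin at its underside centre. Leave it alone.
- hammer: Bystander: hammer, wooden handle, steel head, lying on the mat beyond the jig; origin under the middle of its length. Leave it alone.
Things that resemble listed ones, but are neither listed nor needed, are in the scene too. Leave any white look-alike of the pin alone.

How it is judged:
On the way, in this order (a step that is already met when the one before it is completed fails the run):
1. the pin stands fully home in the bore, let go, with the tongue still down and latched (z of pin in the frame of bore_mouth below -0.03 m and horizontal distance between pin and bore_mouth below 0.006 m and angle between pin's own z axis and vertical below 0.12 rad and contact force between the fingers and pin below 0.2 N and value of joint tongue below 0.03 rad and value of joint latch below 0.004 m), for 0.2 s.
2. the latch is pulled sideways clear of the ball while the tongue is still down (value of joint latch above 0.008 m and value of joint tongue below 0.05 rad), for 0.05 s.
At the end, for the whole second after the job is handed in: The robot still holds the tongue raised and still, the middle of the coupler rim more than 12 mm above the ball top; the pin stands upright in the bore, let go, within 5 mm of the bottom; tin, casting and hammer are within 30 mm of where they began (z of coupler_rim in the frame of ball_top above 0.012 m and velocity of joint tongue between -0.05 and 0.05 rad/s and contact force between the fingers and jig above 1 N and contact force between pin and the fingers below 0.2 N and z of pin in the frame of bore_mouth below -0.03 m and horizontal distance between pin and bore_mouth below 0.006 m and angle between pin's own z axis and vertical below 0.12 rad and distance of each of wax_tin, casting, hammer from where it was at the start of the episode below 0.03 m); the arm keeps its last pose, push and grip.
It fails at once if the tongue is lifted before the pin is in its bore (value of joint tongue above 0.05 rad and z of pin in the frame of bore_mouth above -0.025 m).
It fails at once if the tin, the casting or the hammer is pushed away (distance of any of wax_tin, casting, hammer from where it was at the start of the episode above 0.03 m).
It fails at once if the tin or the casting is tipped over (angle between any of wax_tin, casting's own z axis and vertical above 0.5 rad).
It also fails if it takes over 58 s, if anything falls off the work surface, if the arm or the gripper's body presses on something with over 40 N, if the wrist force passes 120 N, or if a joint passes its speed limit or range.

## Robot

A 6-joint arm with a two-finger parallel gripper is mounted at the origin on the work surface. World frame = base frame: x ahead of the robot, y to its left, z up, the work surface at z = 0. Lengths are in m, angles in rad, forces in N, time in s.
With the tool pointing down it reaches from about 0.25 to 0.85 m from the base axis. Payload 12.5 kg.
Tool frame: the origin (TCP) lies midway between the tips of the shut fingers; the grasp point (between the pads) lies 19 mm behind it; z points along the fingers, y is the line along which they close (so a half turn about z gives the same grasp; the last joint's range is limited). The gripper opens to 93 mm and grips with 3 to 60 N. Pads are 15 mm wide; open, the fingers measure 128 mm over their backs; the gripper's body (75 mm by 188 mm) begins 65 mm behind the grasp point.
Start: joints at [1.094, 0.351, 1.652, -0, 1.139, -0.085], TCP at [0.21, 0.508, 0.219] pointing down, gripper open.
Joint ranges: [-2.75, 2.75], [-0.79, 2.1], [0.01, 2.65], [-1.57, 4.71], [0.07, 3.14], [-2.87, 2.87]. Speed limits (rad/s): [2.22, 2.22, 2.79, 3.14, 3.14, 3.14].

## Interface

Orientations are given as a unit quaternion [w, x, y, z].
In Python, from rig import readout, optics, ctrl, finder gives the robot as it stands.
- The arm moves only by the shell command python3 -m creep 'ROWS' [FORCE]. ROWS is JSON, a list of rows, each an object of numbers: "grip": the closure in counts, from 0 (fully open) to 255 (shut); "x", "y", "z": the shift along the tool's x, y, z in m; "twist": the turn about the tool's z in degrees. A call has 1 to 20 rows; each row shifts and turns the commanded pose from where the row before left it, along the tool's axes as they then stand; what a row does not reach is not made up. A row lasts 1/10 s, in which the tool goes at most 50 mm and 8.59 degrees, less where a joint would pass 70% of its speed; a pose out of reach is approached as far as the arm can. A call with a gripper value outside its range is refused whole. The fingers move at their own pace and stop on an object; FORCE is the grip in N (left out, the last holds). Time passes only in rows, so rows that do not move let the fingers close. It gives the time, the measured TCP pose, the force, the opening and the grip force at its end, in the units of the state.
- readout.observe(): the state, without advancing time (a new reading comes with each control period).
- optics.get_image(name): name is "scene" or "top" or "wrist"; returns the picture (400x640x3 uint8, blue, green, red); there is no depth.
- optics.get_calibration(name): a dict with "fx", "fy", "cx", "cy" (pixels), "R" (3x3) and "t" (3): a world point X has camera coordinates R X + t; the wrist camera has in their place "mount" (4x4, takes a point from camera to tool coordinates, whose origin is the TCP and whose axes are the flange's). Camera axes: x right, y down, z forward; pixel columns grow to the right and rows downward; lengths in m; the calibration is good to about 2 mm. A picture is of the moment at which its call begins: read the wrist's pose just before it. get_calibration takes no time and is no camera call.
- ctrl.finish_job(): hands the job in; it is judged then, once.
Trained networks look in the newest picture that a camera, given by its name, has taken for a name from the list of things; names that differ only in an ending like _2 or _b are one class to them, and where a whole thing is asked for, a point or a joint stands for the part that bears it (a point fixed in the world has none). Each returns a list of dicts, best first, with "score" (0 to 1); they miss things now and then, are a little off and sometimes report something else, mostly with a low value. They report only what shows in the picture. A call takes as long as a camera call. They do not tell look-alikes from the thing itself.
- finder.cut_out(camera, query): "mask" (400x640 bool, what is visible of it).
- finder.place_of(camera, query): "centre" ([x, y, z] in m, in the coordinates of the camera as it stood for that picture, good to about 4 mm: a listed point, or the origin of a listed thing).
The state is a dict: "time_s": time; "joints": joint angles; "qvel": joint speeds; "joint_torque": joint torques, N m; "ee_pos": TCP position; "ee_rot": TCP orientation; "wrist_force": force on the tool from outside, world axes, zero at the start; "ft_torque": the same for the moment, N m; "width": finger opening in m; "grasp_force": force on a finger pad.
Only numpy, scipy, OpenCV 4.12 (cv2) and the standard library are available. Lean on these libraries where they do the work, as an engineer would, in place of code of your own. Each camera call takes 0.05 s, during which the arm holds its last target. There are 200 camera calls.

## Working session

There is one attempt and no reset: what is moved stays moved. The work goes in short steps, Python scripts to look and compute and a shell command to move; the robot and the scene stay as the last step left them, time stands still between calls to the robot, and variables do not carry over. Pictures are saved under pics/ and viewed, at most 10 in all, crops included, and the job is handed in when it is done.

```bash
ls; mkdir -p pics; cat > h.py <<'E'
import numpy as np, cv2
from rig import readout, optics, ctrl, finder
from scipy.spatial.transform import Rotation as Ro
def pose():
    s=readout.observe(); q=s["ee_rot"]; return np.array(s["ee_pos"]),Ro.from_quat([q[1],q[2],q[3],q[0]]).as_matrix()
def c2w(cam,p,ps=None):
    c=optics.get_calibration(cam); p=np.array(p)
    if cam=="wrist":
        M=np.array(c["mount"]); t,R=ps; return R@(M[:3,:3]@p+M[:3,3])+t
    return np.array(c["R"]).T@(p-np.array(c["t"]))
def pix(cam,X,ps=None):
    c=optics.get_calibration(cam)
    if cam=="wrist":
        M=np.array(c["mount"]); t,R=ps; p=M[:3,:3].T@(R.T@(np.array(X)-t)-M[:3,3])
    else: p=np.array(c["R"])@np.array(X)+np.array(c["t"])
    return np.array([c["fx"]*p[0]/p[2]+c["cx"],c["fy"]*p[1]/p[2]+c["cy"]])
def ray(cam,uv,ps=None):
    c=optics.get_calibration(cam); d=[(uv[0]-c["cx"])/c["fx"],(uv[1]-c["cy"])/c["fy"],1]
    o=c2w(cam,[0,0,0],ps); return o,c2w(cam,d,ps)-o
E
cat > l.py <<'E'
from h import *
print(readout.observe())
for cam in ["scene","top","wrist"]:
    ps=pose(); cv2.imwrite(f"pics/{cam}0.png",optics.get_image(cam))
    for q in ["pin","bore_mouth","latch_handle","hinge_axis","coupler_rim","jig","wax_tin","casting","hammer"]:
        for r in finder.place_of(cam,q)[:3]:
            w=c2w(cam,r["centre"],ps); print(cam,q,round(r["score"],2),w.round(3),pix(cam,w,ps).round())
E
python3 l.py
```

```text
pics
{'time_s': 0.0, 'joints': array([ 1.09440425e+00,  3.51222696e-01,  1.65240884e+00, -1.64661115e-05,
        1.13906307e+00, -8.46020866e-02]), 'qvel': array([ 1.85365471e-03, -8.45698864e-05,  6.82082109e-04,  1.87391622e-04,
        1.00782546e-04, -4.09701838e-04]), 'joint_torque': array([-3.58070451e-03, -4.97333300e+01, -2.85235763e+01,  6.95701386e-02,
        2.59672181e-02, -9.79294555e-05]), 'ee_pos': array([0.20984443, 0.50804058, 0.21811463]), 'ee_rot': array([-1.45344945e-04,  1.94641076e-01,  9.80874379e-01, -5.31512119e-04]), 'wrist_force': array([ 0.18928592, -0.23414499, -0.19736504]), 'ft_torque': array([-0.00112463,  0.01030455, -0.03815534]), 'grasp_force': 0.0, 'width': 0.0931707671210994}
scene pin 0.62 [ 0.506 -0.362  0.002] [242. 162.]
scene pin 0.58 [ 0.382 -0.366 -0.005] [270. 148.]
scene pin 0.44 [ 0.447 -0.363 -0.001] [256. 155.]
scene bore_mouth 0.83 [ 0.436 -0.041  0.049] [341. 179.]
scene bore_mouth 0.7 [0.725 0.315 0.   ] [394. 331.]
scene bore_mouth 0.27 [ 0.541 -0.134  0.098] [289. 166.]
scene latch_handle 0.57 [ 0.611 -0.116  0.131] [274. 169.]

[... 383 characters left out ...]
0.504 -0.362 -0.   ] [439. 238.]
top pin 0.43 [ 0.385 -0.363 -0.002] [440. 278.]
top pin 0.4 [ 0.442 -0.362  0.001] [440. 258.]
top bore_mouth 0.67 [ 0.436 -0.042  0.048] [334. 257.]
top latch_handle 0.44 [ 0.611 -0.113  0.129] [361. 194.]
top hinge_axis 0.87 [0.497 0.08  0.086] [291. 235.]
top coupler_rim 0.75 [ 0.54  -0.132  0.06 ] [365. 222.]
top jig 0.74 [ 0.52  -0.042  0.   ] [333. 230.]
top wax_tin 0.91 [ 0.477  0.356 -0.001] [201. 241.]
top casting 0.57 [ 0.716  0.314 -0.001] [219. 163.]
top hammer 0.86 [ 0.797 -0.164 -0.002] [374. 142.]
top hammer 0.63 [0.493 0.082 0.086] [291. 236.]
top hammer 0.61 [ 0.437 -0.043  0.049] [334. 257.]
wrist wax_tin 0.68 [0.473 0.355 0.002] [293. 358.]
```

```bash
python3 -c "
import cv2
a=cv2.imread('pics/scene0.png');b=cv2.imread('pics/top0.png')
cv2.imwrite('pics/p1.png',cv2.resize(a,(800,500)));
cv2.imwrite('pics/p2.png',cv2.resize(b[110:310,170:470],(800,533),interpolation=2))"
```

```text
(no output)
```

View pics/p1.png

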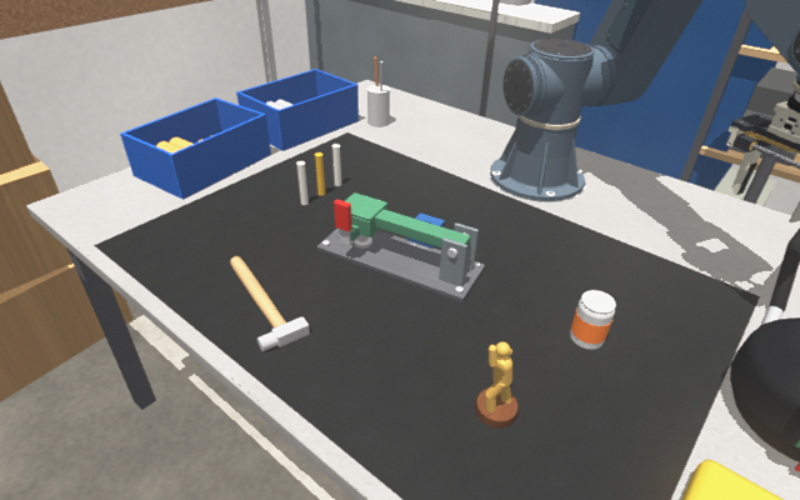

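View pics/p2.png

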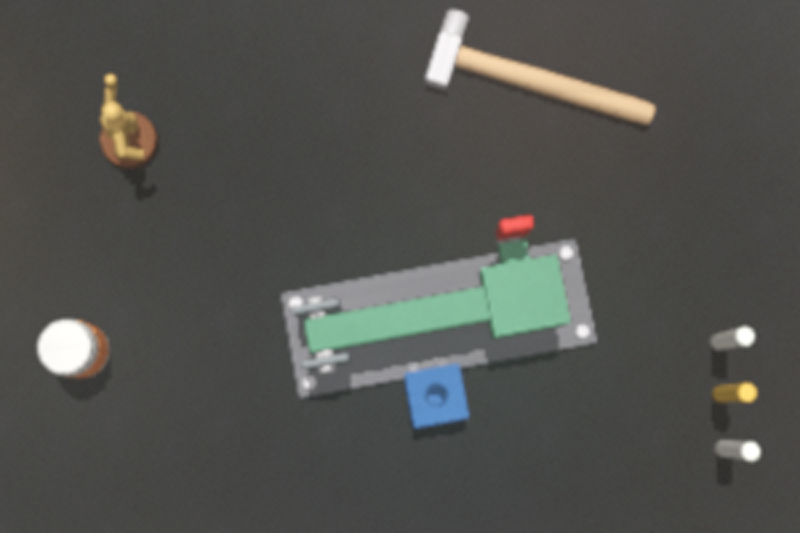

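The scene picture shows three uprights: white at (303,183), yellow at (320,174) and white at (337,165). From above they are at (735,338), (737,393) and (740,451). The yellow one in the middle is the pin, at about (0.445, -0.363). The block's bore is at (436,395) in the top crop, and the jig points agree with each other (yaw about -78°).

```bash
python3 -m creep '[{"z":-0.005,"twist":8.57},{"z":-0.005,"twist":8.57},{"z":-0.005,"twist":8.57},{"z":-0.005,"twist":8.57},{"z":-0.005,"twist":8.57},{"z":-0.005,"twist":8.57},{"z":-0.005,"twist":8.57},{"z":-0.005,"twist":8.57},{"z":-0.005,"twist":8.57},{"z":-0.005,"twist":8.57},{"z":-0.005,"twist":8.57},{"z":-0.005,"twist":8.57},{"z":-0.005,"twist":8.57},{"z":-0.005,"twist":8.57},{"z":-0.005,"twist":8.57},{"z":-0.005,"twist":8.57},{"z":-0.005,"twist":8.57}]'
python3 -m creep '[{"x":0.005,"y":0.04},{"x":0.005,"y":0.04},{"x":0.005,"y":0.04},{"x":0.005,"y":0.04},{"x":0.005,"y":0.04},{"x":0.005,"y":0.04},{"x":0.005,"y":0.04},{"x":0.005,"y":0.04},{"x":0.005,"y":0.04},{"x":0.005,"y":0.04},{"y":0.04},{"y":0.04},{"y":0.04},{"y":0.04},{"y":0.04},{"y":0.04},{"y":0.04},{"y":0.04},{"y":0.04},{"y":0.04}]'
cat > w.py <<'E'
import sys
from h import *
n=sys.argv[1]; s=readout.observe(); print(s["time_s"],s["joints"].round(2),s["ee_pos"].round(4),s["wrist_force"].round(1))
ps=pose(); print("yaw y",np.degrees(np.arctan2(ps[1][1,1],ps[1][0,1])).round(2)); cv2.imwrite(f"pics/{n}.png",optics.get_image("wrist"))
for q in sys.argv[2:]:
    for r in finder.place_of("wrist",q)[:3]:
        w=c2w("wrist",r["centre"],ps); print(q,round(r["score"],2),w.round(4),pix("wrist",w,ps).round(), "tool d",(ps[1].T@(w-ps[0])).round(4))
E
python3 w.py w1 pin bore_mouth; python3 -c "
from h import *;print(optics.get_calibration('wrist'))"
```

```text
1.5 [ 1.09  0.35  1.65 -0.    1.14 -0.08] [0.21   0.5083 0.2186] [-0.1 -0.4  0.8]
yaw y 67.55
{'fx': 290.6819134396792, 'fy': 290.6819134396792, 'cx': 318.55232516554696, 'cy': 194.3864641574953, 'mount': array([[ 3.70008194e-04, -9.66580105e-01, -2.56364514e-01,
         7.14576668e-02],
       [ 9.99999500e-01,  5.95745893e-04, -8.02872897e-04,
         5.25386621e-04],
       [ 9.28769075e-04, -2.56364088e-01,  9.66579842e-01,
        -1.66550309e-01],
       [ 0.00000000e+00,  0.00000000e+00,  0.00000000e+00,
         1.00000000e+00]])}invalid input at $[0]: expected keys grip, x, y, z, twist
invalid input at $[0]: expected keys grip, x, y, z, twist
```

Every row needs all five keys.

```bash
python3 -m creep '[{"grip":0,"x":0,"y":0,"z":-0.005,"twist":8.57},{"grip":0,"x":0,"y":0,"z":-0.005,"twist":8.57},{"grip":0,"x":0,"y":0,"z":-0.005,"twist":8.57},{"grip":0,"x":0,"y":0,"z":-0.005,"twist":8.57},{"grip":0,"x":0,"y":0,"z":-0.005,"twist":8.57},{"grip":0,"x":0,"y":0,"z":-0.005,"twist":8.57},{"grip":0,"x":0,"y":0,"z":-0.005,"twist":8.57},{"grip":0,"x":0,"y":0,"z":-0.005,"twist":8.57},{"grip":0,"x":0,"y":0,"z":-0.005,"twist":8.57},{"grip":0,"x":0,"y":0,"z":-0.005,"twist":8.57},{"grip":0,"x":0,"y":0,"z":-0.005,"twist":8.57},{"grip":0,"x":0,"y":0,"z":-0.005,"twist":8.57},{"grip":0,"x":0,"y":0,"z":-0.005,"twist":8.57},{"grip":0,"x":0,"y":0,"z":-0.005,"twist":8.57},{"grip":0,"x":0,"y":0,"z":-0.005,"twist":8.57},{"grip":0,"x":0,"y":0,"z":-0.005,"twist":8.57},{"grip":0,"x":0,"y":0,"z":-0.005,"twist":8.57}]'
python3 -m creep '[{"grip":0,"x":0.005,"y":0.04,"z":0,"twist":0},{"grip":0,"x":0.005,"y":0.04,"z":0,"twist":0},{"grip":0,"x":0.005,"y":0.04,"z":0,"twist":0},{"grip":0,"x":0.005,"y":0.04,"z":0,"twist":0},{"grip":0,"x":0.005,"y":0.04,"z":0,"twist":0},{"grip":0,"x":0.005,"y":0.04,"z":0,"twist":0},{"grip":0,"x":0.005,"y":0.04,"z":0,"twist":0},{"grip":0,"x":0.005,"y":0.04,"z":0,"twist":0},{"grip":0,"x":0,"y":0.04,"z":0,"twist":0},{"grip":0,"x":0,"y":0.04,"z":0,"twist":0},{"grip":0,"x":0,"y":0.04,"z":0,"twist":0},{"grip":0,"x":0,"y":0.04,"z":0,"twist":0},{"grip":0,"x":0,"y":0.04,"z":0,"twist":0},{"grip":0,"x":0,"y":0.04,"z":0,"twist":0},{"grip":0,"x":0,"y":0.04,"z":0,"twist":0},{"grip":0,"x":0,"y":0.04,"z":0,"twist":0},{"grip":0,"x":0,"y":0.04,"z":0,"twist":0},{"grip":0,"x":0,"y":0.04,"z":0,"twist":0}]'
python3 w.py w1 pin bore_mouth latch_handle
```

```text
time_s: 3.35
ee_pos: [0.21, 0.5083, 0.3038]
ee_rot: [0.0, 0.995, 0.1, 0.0]
wrist_force: [-0.7, 0.1, -0.3]
width: 0.0931
grasp_force: 0.0
time_s: 5.15
ee_pos: [0.3971, -0.1899, 0.3038]
ee_rot: [0.0, 0.995, 0.103, 0.0]
wrist_force: [1.3, 0.1, 1.0]
width: 0.0932
grasp_force: 0.0
5.15 [-0.55  0.06  1.8   0.    1.28  0.81] [ 0.3971 -0.1899  0.3038] [1.3 0.1 1. ]
yaw y -78.16
pin 0.94 [ 0.5014 -0.3655 -0.0015] [441. 121.] tool d [0.0659 0.1932 0.3053]
pin 0.74 [ 0.4463 -0.3633  0.0037] [431. 155.] tool d [0.0125 0.1797 0.3002]
pin 0.66 [ 0.3864 -0.3638 -0.0028] [419. 190.] tool d [-0.0462  0.1679  0.3066]
bore_mouth 0.8 [ 0.4338 -0.0433  0.0519] [221. 121.] tool d [ 0.0659 -0.136   0.2518]
latch_handle 0.35 [ 0.4445 -0.3619  0.0031] [429. 156.] tool d [0.011  0.178  0.3007]
```

```bash
python3 -m creep '[{"grip":0,"x":0.002,"y":0.03,"z":0.01,"twist":0},{"grip":0,"x":0.002,"y":0.03,"z":0.02,"twist":0},{"grip":0,"x":0.002,"y":0.03,"z":0.02,"twist":0},{"grip":0,"x":0.002,"y":0.03,"z":0.02,"twist":0},{"grip":0,"x":0.002,"y":0.03,"z":0.02,"twist":0},{"grip":0,"x":0.002,"y":0.03,"z":0.02,"twist":0},{"grip":0,"x":0,"y":0,"z":0,"twist":0}]'
python3 w.py w2 pin
python3 -c "
import cv2
a=cv2.imread('pics/w1.png')[60:280,330:530];b=cv2.imread('pics/w2.png')
cv2.imwrite('pics/p3.png',cv2.hconcat([cv2.resize(a,(364,400)),cv2.resize(b,(640,400))[:,120:550]]))"
```

```text
time_s: 6.05
ee_pos: [0.4458, -0.3621, 0.191]
ee_rot: [-0.001, 0.995, 0.103, -0.001]
wrist_force: [-1.1, -0.2, 0.3]
width: 0.0931
grasp_force: 0.0
6.05 [-0.76  0.43  1.61 -0.    1.11  0.6 ] [ 0.4458 -0.3621  0.191 ] [-1.1 -0.2  0.3]
yaw y -78.16
pin 0.81 [ 0.5047 -0.3628 -0.0016] [330. 128.] tool d [0.0579 0.0133 0.1925]
pin 0.71 [ 0.3881 -0.3631  0.0006] [311. 219.] tool d [-0.0562 -0.0104  0.1905]
pin 0.69 [ 0.4456 -0.3623  0.0029] [319. 176.] tool d [0.0002 0.0006 0.1881]
```

View pics/p3.png

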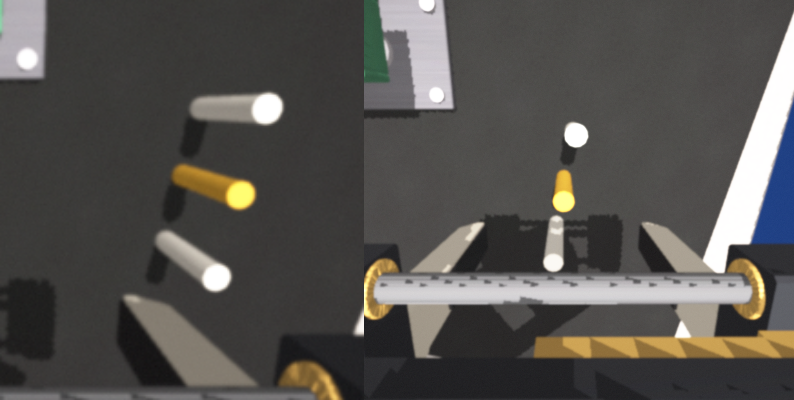

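The crop shows the yellow pin at about (564,190), midway between the fingers, with white pins on either side along tool x. I'm descending to grasp it.

```bash
python3 -m creep '[{"grip":0,"x":0,"y":0,"z":0.02,"twist":0},{"grip":0,"x":0,"y":0,"z":0.03,"twist":0},{"grip":0,"x":0,"y":0,"z":0.03,"twist":0},{"grip":0,"x":0,"y":0,"z":0.03,"twist":0},{"grip":0,"x":0,"y":0,"z":0.02,"twist":0},{"grip":0,"x":0,"y":0,"z":0,"twist":0},{"grip":255,"x":0,"y":0,"z":0,"twist":0},{"grip":255,"x":0,"y":0,"z":0,"twist":0},{"grip":255,"x":0,"y":0,"z":0,"twist":0},{"grip":255,"x":0,"y":0,"z":0,"twist":0},{"grip":255,"x":0,"y":0,"z":0,"twist":0},{"grip":255,"x":0,"y":0,"z":0,"twist":0},{"grip":255,"x":0,"y":0,"z":0,"twist":0},{"grip":255,"x":0,"y":0,"z":0,"twist":0}]' 25
```

```text
time_s: 7.55
ee_pos: [0.4458, -0.3618, 0.0636]
ee_rot: [-0.0, 0.995, 0.103, -0.0]
wrist_force: [0.5, -0.1, 0.1]
width: 0.0335
grasp_force: 0.0
```

```bash
python3 -m creep '[{"grip":255,"x":0,"y":0,"z":0,"twist":0},{"grip":255,"x":0,"y":0,"z":0,"twist":0},{"grip":255,"x":0,"y":0,"z":0,"twist":0},{"grip":255,"x":0,"y":0,"z":0,"twist":0},{"grip":255,"x":0,"y":0,"z":0,"twist":0},{"grip":255,"x":0,"y":0,"z":0,"twist":0}]'
python3 -m creep '[{"grip":255,"x":0,"y":0,"z":-0.01,"twist":0},{"grip":255,"x":0,"y":0,"z":-0.02,"twist":0},{"grip":255,"x":0,"y":0,"z":-0.02,"twist":0},{"grip":255,"x":0,"y":0,"z":-0.02,"twist":0},{"grip":255,"x":0,"y":0,"z":-0.02,"twist":0},{"grip":255,"x":0.01,"y":-0.02,"z":-0.01,"twist":0},{"grip":255,"x":0.01,"y":-0.03,"z":0,"twist":0},{"grip":255,"x":0.01,"y":-0.03,"z":0,"twist":0},{"grip":255,"x":0.01,"y":-0.03,"z":0,"twist":0},{"grip":255,"x":0.01,"y":-0.03,"z":0,"twist":0},{"grip":255,"x":0,"y":-0.03,"z":0,"twist":0},{"grip":255,"x":0,"y":-0.03,"z":0,"twist":0},{"grip":255,"x":0,"y":-0.02,"z":0,"twist":0},{"grip":255,"x":0,"y":0,"z":0,"twist":0}]'
python3 w.py w3 pin bore_mouth hinge_axis
```

```text
time_s: 8.15
ee_pos: [0.4458, -0.3618, 0.0636]
ee_rot: [-0.0, 0.995, 0.103, -0.0]
wrist_force: [0.6, -0.3, -1.2]
width: 0.0177
grasp_force: 25.0
time_s: 9.55
ee_pos: [0.4491, -0.1344, 0.1643]
ee_rot: [-0.0, 0.995, 0.104, 0.0]
wrist_force: [0.0, -0.1, -1.4]
width: 0.0176
grasp_force: 25.0
9.55 [-0.39  0.28  1.91  0.    0.96  0.97] [ 0.4491 -0.1344  0.1643] [ 0.  -0.1 -1.4]
yaw y -78.02
pin 0.92 [ 0.5033 -0.3633 -0.0025] [521. 175.] tool d [0.0055 0.2352 0.1667]
pin 0.9 [ 0.3865 -0.3639  0.0005] [487. 265.] tool d [-0.1089  0.2115  0.1637]
pin 0.73 [ 0.4477 -0.1353  0.1005] [320. 207.] tool d [-0.0016  0.0006  0.0638]
bore_mouth 0.6 [ 0.435  -0.0446  0.0489] [228. 186.] tool d [ 0.0048 -0.0908  0.1154]
hinge_axis 0.88 [0.4954 0.0822 0.0911] [60. 91.] tool d [ 0.0902 -0.2023  0.0733]
```

```bash
python3 -m creep '[{"grip":255,"x":0,"y":-0.02,"z":0,"twist":0},{"grip":255,"x":0.002,"y":-0.02,"z":0.01,"twist":0},{"grip":255,"x":0.002,"y":-0.01,"z":0.01,"twist":0},{"grip":255,"x":0,"y":0,"z":0.01,"twist":0},{"grip":255,"x":0,"y":0,"z":0,"twist":0}]'
python3 w.py w4 pin bore_mouth
python3 -c "
import cv2
a=cv2.imread('pics/w4.png')
cv2.imwrite('pics/p4.png',cv2.resize(a[100:300,180:420],(720,600),interpolation=2))"
```

```text
time_s: 10.25
ee_pos: [0.4428, -0.0868, 0.1323]
ee_rot: [-0.0, 0.995, 0.103, -0.001]
wrist_force: [-0.7, -0.0, -2.0]
width: 0.0182
grasp_force: 25.0
10.25 [-0.3   0.3   1.98 -0.    0.87  1.07] [ 0.4428 -0.0868  0.1323] [-0.7 -0.  -2. ]
yaw y -78.13
pin 0.83 [ 0.444  -0.0896  0.0702] [323. 205.] tool d [0.0007 0.003  0.0621]
pin 0.68 [ 0.5073 -0.3628  0.001 ] [590. 181.] tool d [0.0066 0.2834 0.1311]
bore_mouth 0.8 [ 0.4363 -0.0428  0.0523] [269. 197.] tool d [ 0.0028 -0.0444  0.0801]
```

View pics/p4.png

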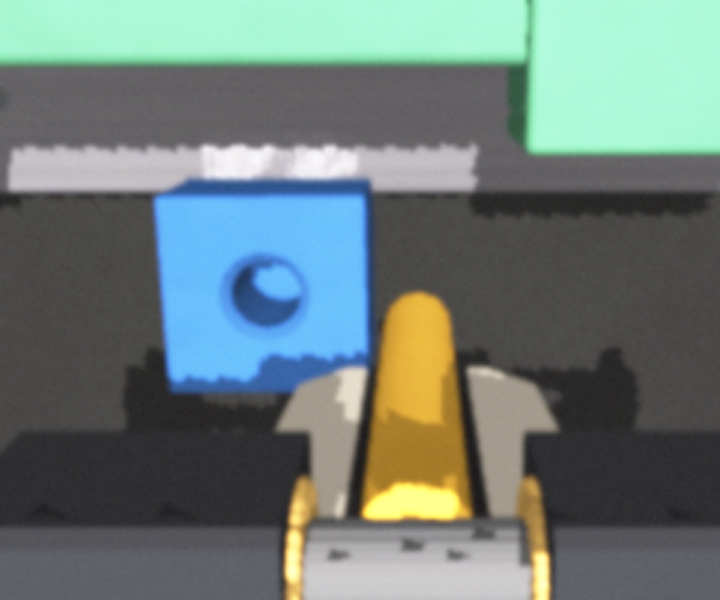

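The block's bore mouth is at crop (266,294), i.e. image pixel (268.5,198). The pin's foot end is at crop (418,291), held straight between the fingers. Next I convert both to millimetres.

```bash
cat > b.py <<'E'
from h import *
ps=pose()
def at(uv,z):
    o,d=ray("wrist",uv,ps); return o+d*(z-o[2])/d[2]
f=lambda c:(180+c[0]/3,100+c[1]/3)
for c in [(265,295),(267,292)]:
    w=at(f(c),.05); print("bore",w.round(4),"tool",(ps[1].T@(w-ps[0])).round(4))
C=[at(f(c),.05) for c in [(155,197),(368,193),(372,370),(170,392)]]
print("sides",[np.linalg.norm(C[i]-C[(i+1)%4]).round(4) for i in range(4)])
# predicted pin foot far edge (chamfer top radius 9 at 3mm up; radius 6 at foot)
for x,z in [(.009,.0596),(.006,.0626),(-.001,.0626)]:
    p=pix("wrist",ps[1]@np.array([x,0,z])+ps[0],ps); print(x,((p-[180,100])*3).round(1))
for cx in [385,418,452]: print((ps[1].T@(at(f((cx,325)),ps[0][2]-.058)-ps[0])).round(4))
E
python3 b.py
```

```text
bore [ 0.4347 -0.0426  0.05  ] tool [ 0.0005 -0.0454  0.0837]
bore [ 0.4357 -0.043   0.05  ] tool [ 0.0014 -0.0448  0.0837]
sides [np.float64(0.0616), np.float64(0.0543), np.float64(0.0624), np.float64(0.0602)]
0.009 [418.  288.4]
0.006 [417.9 296.1]
-0.001 [417.9 320.7]
[-0.0008 -0.0089  0.058 ]
[-0.0008  0.      0.058 ]
[-0.0008  0.0092  0.058 ]
```

```bash
python3 -m creep '[{"grip":255,"x":0.001,"y":-0.015,"z":0,"twist":0},{"grip":255,"x":0,"y":-0.02,"z":0,"twist":0},{"grip":255,"x":0,"y":-0.01,"z":0,"twist":0},{"grip":255,"x":0,"y":0,"z":0,"twist":0},{"grip":255,"x":0,"y":0,"z":0.005,"twist":0},{"grip":255,"x":0,"y":0,"z":0.005,"twist":0},{"grip":255,"x":0,"y":0,"z":0.005,"twist":0},{"grip":255,"x":0,"y":0,"z":0.005,"twist":0},{"grip":255,"x":0,"y":0,"z":0.004,"twist":0},{"grip":255,"x":0,"y":0,"z":0.002,"twist":0},{"grip":255,"x":0,"y":0,"z":0,"twist":0}]'
python3 w.py w5 pin bore_mouth
```

```text
time_s: 11.5
ee_pos: [0.4348, -0.0422, 0.1073]
ee_rot: [-0.0, 0.995, 0.103, -0.0]
wrist_force: [-0.2, 0.6, -1.0]
width: 0.0178
grasp_force: 25.0
11.5 [-0.2   0.32  2.03 -0.    0.79  1.16] [ 0.4348 -0.0422  0.1073] [-0.2  0.6 -1. ]
yaw y -78.14
pin 0.86 [ 0.435  -0.0431  0.048 ] [321. 207.] tool d [0.0001 0.001  0.0594]
bore_mouth 0.79 [ 0.4371 -0.0431  0.0512] [321. 206.] tool d [0.0021 0.0014 0.0562]
```

```bash
python3 -m creep '[{"grip":255,"x":0,"y":0,"z":0.005,"twist":0},{"grip":255,"x":0,"y":0,"z":0.005,"twist":0},{"grip":255,"x":0,"y":0,"z":0.005,"twist":0},{"grip":255,"x":0,"y":0,"z":0,"twist":0}]'
python3 -m creep '[{"grip":255,"x":0,"y":0,"z":0.004,"twist":0},{"grip":255,"x":0,"y":0,"z":0.004,"twist":0},{"grip":255,"x":0,"y":0,"z":0.003,"twist":0},{"grip":255,"x":0,"y":0,"z":0,"twist":0}]'
```

```text
time_s: 12.05
ee_pos: [0.4345, -0.0421, 0.0919]
ee_rot: [-0.0, 0.995, 0.103, -0.001]
wrist_force: [0.5, -0.4, -2.1]
width: 0.0176
grasp_force: 25.0
time_s: 12.45
ee_pos: [0.4348, -0.0422, 0.0812]
ee_rot: [-0.0, 0.995, 0.103, -0.0]
wrist_force: [0.7, -0.3, -1.5]
width: 0.0178
grasp_force: 25.0
```

```bash
python3 -m creep '[{"grip":255,"x":0,"y":0,"z":0.002,"twist":0},{"grip":255,"x":0,"y":0,"z":0,"twist":0},{"grip":90,"x":0,"y":0,"z":0,"twist":0},{"grip":90,"x":0,"y":0,"z":0,"twist":0},{"grip":90,"x":0,"y":0,"z":0,"twist":0},{"grip":90,"x":0,"y":0,"z":0,"twist":0},{"grip":90,"x":0,"y":0,"z":0,"twist":0},{"grip":90,"x":0,"y":0,"z":0,"twist":0},{"grip":90,"x":0,"y":0,"z":0,"twist":0},{"grip":90,"x":0,"y":0,"z":0,"twist":0}]'
python3 w.py w6 pin bore_mouth
```

```text
time_s: 13.45
ee_pos: [0.435, -0.0422, 0.0796]
ee_rot: [0.0, 0.995, 0.103, 0.0]
wrist_force: [-0.9, -0.4, -0.6]
width: 0.06
grasp_force: 0.0
13.45 [-0.2   0.37  2.05 -0.    0.72  1.16] [ 0.435  -0.0422  0.0796] [-0.9 -0.4 -0.6]
yaw y -78.14
pin 0.88 [ 0.4326 -0.0458  0.0177] [323. 210.] tool d [-0.0031  0.003   0.0619]
bore_mouth 0.88 [ 0.4358 -0.049   0.049 ] [329. 219.] tool d [-0.0006  0.0068  0.0307]
```

```bash
python3 -m creep '[{"grip":90,"x":0,"y":0,"z":-0.01,"twist":0},{"grip":90,"x":0,"y":0,"z":-0.02,"twist":0},{"grip":90,"x":0,"y":0,"z":-0.03,"twist":0},{"grip":90,"x":0,"y":0,"z":-0.03,"twist":0},{"grip":90,"x":0,"y":0,"z":-0.03,"twist":0},{"grip":90,"x":0,"y":0,"z":-0.03,"twist":0},{"grip":90,"x":0,"y":0,"z":-0.02,"twist":0},{"grip":90,"x":0.03,"y":0.02,"z":0,"twist":0},{"grip":90,"x":0.03,"y":0.02,"z":0,"twist":0},{"grip":90,"x":0.03,"y":0.02,"z":0,"twist":0},{"grip":90,"x":0.03,"y":0.02,"z":0,"twist":0},{"grip":90,"x":0.02,"y":0.015,"z":0,"twist":0},{"grip":90,"x":0.018,"y":0.011,"z":0,"twist":0}]'
python3 -m creep '[{"grip":90,"x":0,"y":0,"z":0,"twist":-8.2},{"grip":90,"x":0,"y":0,"z":0,"twist":-8.2},{"grip":90,"x":0,"y":0,"z":0,"twist":-8.2},{"grip":90,"x":0,"y":0,"z":0,"twist":-8.2},{"grip":90,"x":0,"y":0,"z":0,"twist":-8.2},{"grip":90,"x":0,"y":0,"z":0,"twist":-8.2},{"grip":90,"x":0,"y":0,"z":0,"twist":-8.2},{"grip":90,"x":0,"y":0,"z":0,"twist":-8.2},{"grip":90,"x":0,"y":0,"z":0,"twist":-8.2},{"grip":90,"x":0,"y":0,"z":0,"twist":-8.2},{"grip":90,"x":0,"y":0,"z":0,"twist":-8},{"grip":90,"x":0,"y":0,"z":0,"twist":0}]'
python3 w.py w7 pin bore_mouth latch_handle hinge_axis coupler_rim
```

```text
time_s: 14.9
ee_pos: [0.6123, -0.1142, 0.2501]
ee_rot: [0.0, 0.995, 0.103, -0.0]
wrist_force: [-0.4, 0.3, 0.0]
width: 0.0603
grasp_force: 0.0
time_s: 16.1
ee_pos: [0.6112, -0.1134, 0.2504]
ee_rot: [0.0, 0.629, 0.777, 0.0]
wrist_force: [-0.3, 0.8, 0.9]
width: 0.0599
grasp_force: 0.0
16.1 [-0.26  0.45  1.42 -0.    1.27 -0.47] [ 0.6112 -0.1134  0.2504] [-0.3  0.8  0.9]
yaw y 11.98
pin 0.57 [ 0.4332 -0.0433  0.0164] [196.  90.] tool d [ 0.1056 -0.1596  0.2339]
bore_mouth 0.89 [ 0.4344 -0.0482  0.0475] [186.  92.] tool d [ 0.1005 -0.1595  0.2028]
coupler_rim 0.2 [ 0.4354 -0.0467  0.0482] [187.  91.] tool d [ 0.1017 -0.1582  0.2021]
```

View pics/w7.png

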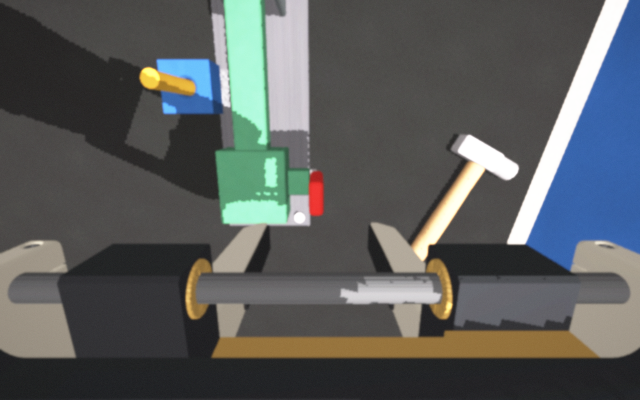

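The picture shows the yellow pin standing in the blue block at (170,82), and the red handle's top at about (316,193), nearly midway between the fingers. I'll measure the handle top.

```bash
cat > r.py <<'E'
from h import *
ps=pose(); im=cv2.imread("pics/w7.png").astype(int)
m=(im[:,:,2]>120)&(im[:,:,1]<70)&(im[:,:,0]<90); m[240:]=0; m[:, :280]=0; m[:,345:]=0
pts=np.argwhere(m)[:,::-1]; print(len(pts),pts.min(0),pts.max(0))
(c,sz,a)=cv2.minAreaRect(pts.astype(np.float32)); print(c,sz,a)
o,d=ray("wrist",c,ps); w=o+d*(.153-o[2])/d[2]; print(w.round(4),"tool",(ps[1].T@(w-ps[0])).round(4), "mm/px", (.153-o[2])/d[2]/290.7*1000)
H=np.array([.495,.0822]);
for y in [11.8,12.0]:
    ex=np.array([np.sin(np.radians(y)),-np.cos(np.radians(y))]); ey=np.array([-ex[1],ex[0]]); print("from hinge",(H+.22*ex+.0705*ey).round(4))
E
python3 r.py
```

```text
588 [310 171] [323 215]
(316.5, 193.0) (44.0, 13.0) 90.0
[ 0.6085 -0.111   0.153 ] tool [ 0.0029 -0.0022  0.0968] mm/px 0.9358794367961553
from hinge [ 0.609  -0.1187]
from hinge [ 0.6097 -0.1183]
```

```bash
python3 -m creep '[{"grip":145,"x":0,"y":-0.002,"z":0.01,"twist":0},{"grip":145,"x":-0.001,"y":0,"z":0.02,"twist":0},{"grip":145,"x":0,"y":0,"z":0.02,"twist":0},{"grip":145,"x":0,"y":0,"z":0.01,"twist":0},{"grip":145,"x":0,"y":0,"z":0,"twist":0}]'
python3 w.py w8 latch_handle
```

```text
time_s: 16.9
ee_pos: [0.6088, -0.1147, 0.188]
ee_rot: [-0.001, 0.63, 0.776, -0.001]
wrist_force: [0.2, 0.9, 0.8]
width: 0.0406
grasp_force: 0.0
16.9 [-0.26  0.51  1.49 -0.    1.15 -0.47] [ 0.6088 -0.1147  0.188 ] [0.2 0.9 0.8]
yaw y 11.83
latch_handle 0.78 [ 0.6049 -0.1167  0.1321] [314. 211.] tool d [-0.0012 -0.0041  0.0559]
```

View pics/w8.png

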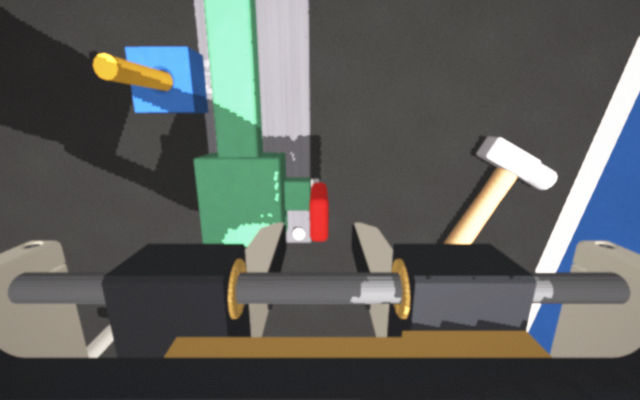

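The handle top at (319,215) is centred between the fingers (tips at about 275 and 362). I'm descending and pinching.

```bash
python3 -m creep '[{"grip":145,"x":0,"y":0,"z":0.015,"twist":0},{"grip":145,"x":0,"y":0,"z":0.015,"twist":0},{"grip":145,"x":0,"y":0,"z":0.015,"twist":0},{"grip":145,"x":0,"y":0,"z":0.015,"twist":0},{"grip":145,"x":0,"y":0,"z":0.01,"twist":0},{"grip":145,"x":0,"y":0,"z":0,"twist":0},{"grip":255,"x":0,"y":0,"z":0,"twist":0},{"grip":255,"x":0,"y":0,"z":0,"twist":0},{"grip":255,"x":0,"y":0,"z":0,"twist":0},{"grip":255,"x":0,"y":0,"z":0,"twist":0},{"grip":255,"x":0,"y":0,"z":0,"twist":0},{"grip":255,"x":0,"y":0,"z":0,"twist":0},{"grip":255,"x":0,"y":0,"z":0,"twist":0},{"grip":255,"x":0,"y":0,"z":0,"twist":0}]' 30
```

```text
time_s: 18.4
ee_pos: [0.6092, -0.115, 0.12]
ee_rot: [-0.0, 0.63, 0.776, -0.0]
wrist_force: [-4.3, -1.2, 5.8]
width: 0.0143
grasp_force: 30.0
```

Gripped: 14.3 mm, 30 N. Now I pull 18 mm along +y.

```bash
python3 -m creep '[{"grip":255,"x":0,"y":0.004,"z":0,"twist":0},{"grip":255,"x":0,"y":0.005,"z":0,"twist":0},{"grip":255,"x":0,"y":0.005,"z":0,"twist":0},{"grip":255,"x":0,"y":0.004,"z":0,"twist":0},{"grip":255,"x":0,"y":0,"z":0,"twist":0},{"grip":255,"x":0,"y":0,"z":0,"twist":0}]'
python3 w.py w9 latch_handle coupler_rim
```

```text
time_s: 19.0
ee_pos: [0.6263, -0.1114, 0.1199]
ee_rot: [-0.001, 0.63, 0.776, -0.001]
wrist_force: [-8.9, -2.1, 7.9]
width: 0.0136
grasp_force: 30.0
19.0 [-0.25  0.61  1.5  -0.    1.03 -0.46] [ 0.6263 -0.1114  0.1199] [-8.9 -2.1  7.9]
yaw y 11.87
latch_handle 0.95 [ 0.6251 -0.1127  0.1306] [317. 246.] tool d [-0.001  -0.0014 -0.0107]
latch_handle 0.49 [ 0.5369 -0.1302  0.1006] [185. 226.] tool d [ 0.     -0.0913  0.0196]
```

The latch is out about 17.5 mm. Now I lift along the arc.

```bash
python3 -m creep '[{"grip":255,"x":0.001,"y":0,"z":-0.004,"twist":0},{"grip":255,"x":0.001,"y":0,"z":-0.004,"twist":0},{"grip":255,"x":0.001,"y":0,"z":-0.004,"twist":0},{"grip":255,"x":0.001,"y":0,"z":-0.004,"twist":0},{"grip":255,"x":0.002,"y":0,"z":-0.006,"twist":0},{"grip":255,"x":0,"y":0,"z":0,"twist":0}]'
python3 w.py w10 latch_handle
```

```text
time_s: 19.75
ee_pos: [0.6244, -0.1056, 0.141]
ee_rot: [-0.001, 0.63, 0.776, -0.001]
wrist_force: [-8.2, -4.3, -4.5]
width: 0.014
grasp_force: 30.0
19.75 [-0.24  0.58  1.49 -0.    1.07 -0.45] [ 0.6244 -0.1056  0.141 ] [-8.2 -4.3 -4.5]
yaw y 11.87
latch_handle 0.81 [ 0.6227 -0.1092  0.1516] [315. 250.] tool d [-0.0032 -0.0024 -0.0107]
```

Good: Fz is about -5 N, so the handle is carrying the tongue. I'm continuing the lift.

```bash
python3 -m creep '[{"grip":255,"x":0.002,"y":0,"z":-0.005,"twist":0},{"grip":255,"x":0.002,"y":0,"z":-0.005,"twist":0},{"grip":255,"x":0.002,"y":0,"z":-0.006,"twist":0},{"grip":255,"x":0.002,"y":0,"z":-0.005,"twist":0},{"grip":255,"x":0.002,"y":0,"z":-0.005,"twist":0},{"grip":255,"x":0.003,"y":0,"z":-0.005,"twist":0},{"grip":255,"x":0.002,"y":0,"z":-0.005,"twist":0},{"grip":255,"x":0.003,"y":0,"z":-0.005,"twist":0},{"grip":255,"x":0.002,"y":0,"z":-0.005,"twist":0},{"grip":255,"x":0,"y":0,"z":0,"twist":0},{"grip":255,"x":0,"y":0,"z":0,"twist":0},{"grip":255,"x":0,"y":0,"z":0,"twist":0}]'
python3 w.py w11 latch_handle pin
cat > e.py <<'E'
from h import *
a=optics.get_image("scene")
for q in ["coupler_rim","latch_handle","wax_tin","casting","hammer","pin"]:
    for r in finder.place_of("scene",q)[:3]: print(q,round(r["score"],2),c2w("scene",r["centre"]).round(3))
cv2.imwrite("pics/p8.png",cv2.resize(a[100:300,210:450],(720,600),interpolation=2))
E
python3 e.py
```

```text
time_s: 21.05
ee_pos: [0.6199, -0.0857, 0.1862]
ee_rot: [-0.002, 0.63, 0.776, -0.002]
wrist_force: [-8.5, -1.1, -4.4]
width: 0.0137
grasp_force: 30.0
21.05 [-0.21  0.52  1.47 -0.    1.15 -0.42] [ 0.6199 -0.0857  0.1862] [-8.5 -1.1 -4.4]
yaw y 11.86
latch_handle 0.89 [ 0.6236 -0.0955  0.2008] [322. 264.] tool d [-0.0103  0.0016 -0.0146]
pin 0.77 [ 0.434  -0.0434  0.0144] [165. 110.] tool d [ 0.0794 -0.1724  0.1728]
pin 0.62 [ 0.385  -0.3618 -0.0024] [121. 328.] tool d [-0.2221 -0.2857  0.1897]
coupler_rim 0.65 [ 0.54  -0.13   0.131]
latch_handle 0.88 [ 0.624 -0.089  0.194]
latch_handle 0.67 [0.723 0.316 0.   ]
wax_tin 0.58 [0.475 0.359 0.003]
wax_tin 0.55 [ 0.517 -0.046  0.004]
casting 0.84 [ 0.724  0.316 -0.002]
hammer 0.87 [ 0.793 -0.158 -0.005]
pin 0.69 [ 0.504 -0.362  0.001]
pin 0.56 [ 0.622 -0.088  0.194]
```

View pics/p8.png

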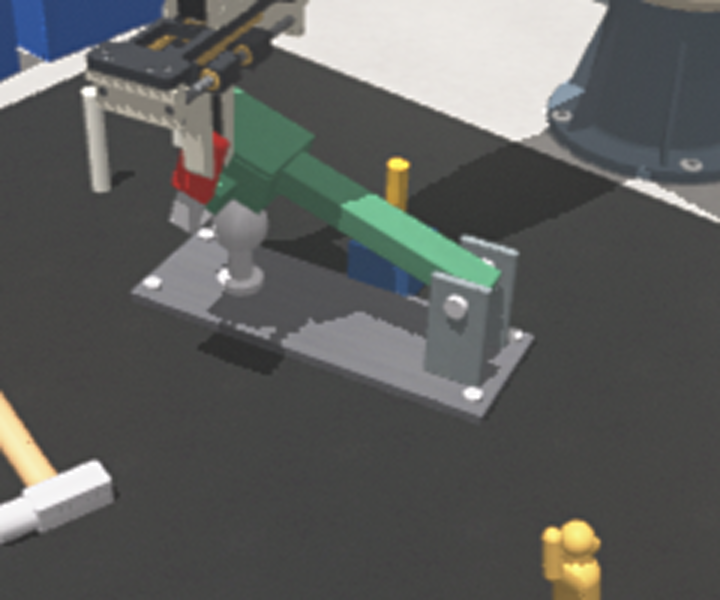

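The scene picture shows the ball at (242,225) free below the raised coupler, whose rim centre is about 30 mm above the ball top. The pin is standing in the blue block at (397,175), and the tin, casting and hammer are where they began. Handing in.

```bash
python3 -c "
from h import *
s=readout.observe();print(s['time_s'],abs(s['qvel']).max(),s['grasp_force']);print(ctrl.finish_job())"
```

```text
21.55 0.003897491097559284 29.99519795179367
the job is handed in; nothing more can be done
None
```

The job is handed in at 21.6 s: the pin stands home in the bore and let go. The latch was pulled about 17.5 mm, and the tongue is held still with the rim about 30 mm above the ball top. No verdict came back from the hand-in.

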